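# Unlock the lid stay and shut the curing box

## Task

The orange lid of the UV curing box is propped open by a folding stay. Lift the stay's knee by its black bar, well past centre so that it is unlocked, then lower the lid gently until it lies fully shut, pressed home on the rim so that no light leaks, and let go. Feel your way: never press, pull or squeeze the box, lid or stay with more than 20 N, don't slam the lid, and leave everything else where it stands.

Things in the scene. Friction and masses are not known exactly. Their poses are not given: they have to be found in the camera images.
- uv_box: White UV curing box, fixed to the counter, 160 (x) x 180 (y) x 85 mm high, open at the top. Origin: centre of its underside. Its x axis points from the hinge side (nearest the robot) to the opening side (away from the robot), z up. It carries the lid and the folding stay.
- lid_hinge (a point): Middle of the lid's hinge line, on the box's top rim at the hinge side (80 mm towards the box's -x, 85 mm up). The hinge line runs along the box's y axis.
- lid (a joint): Turn of the lid from its start, rad: 0 standing open (75 degrees above level, leaning away from the robot), growing as it is lowered, 1.309 shut on the rim. The hinge is stiff: unlocked, the lid stays where it is left and needs 2 to 8 N at the strip (most near shut), more while the knee is little bent.
- lid_plate (a point): Point in the lid's inner plane, 136 mm from the hinge line, midway across. The lid (160 x 180 mm) is a white plate, its inner face through the hinge line, with an orange cover on spacers outside it (robot side, later on top). The cover's outer face stands 10 to 24 mm from the inner plane: this differs each time and is not measured. Push on its black strip.
- stay_pivot (a point): Lower pivot of the folding stay, on the outside of the box's -y wall, 45 mm towards the box's +x from its centre, 12 mm below the rim. The stay lies in an upright plane 98 mm to the box's -y side; the lower arm from this pivot to the knee is 75 mm long.
- stay: The folding stay: steel bracket on the box's -y wall (fixed to it), two thin steel arms hinged at the knee, and the knee bar. Origin at the lower pivot, axes as the box's. Its upper arm is pinned to the lid's side edge, 100 mm from the hinge line.
- knee_bar (a point): Grip point on the axis of the black knee bar: round, 14 mm in diameter, 66 mm long, standing out level from the knee along the box's -y. The point is 47 mm out from the stay's plane, 55 mm from the lid's side edge, 19 mm from the bar's free end, about 125 mm above the counter. The bar swings with the lower arm about stay_pivot; clear space all round it. Lifting takes about 4 N.
- knee (a joint): Turn of the stay's lower arm about stay_pivot, rad: 0 locked on its stop (knee 5 mm short of centre, to the hinge side), 0.07 at dead centre, growing as the bar is lifted up and away from the hinge; 0.1 is 7.5 mm of bar travel. It stays where it is left. Barely past centre it jams when the lid is pushed; from about 0.25 the stay folds freely. Lifted further it drags the lid along.
- resin_in_box: Small blue-grey cured resin part (28 mm wide, 30 mm high) standing on the floor of the curing box; origin under its centre. Leave alone.
- tiers: Stack of three pale grey plastic trays, 150 x 210 x 144 mm, fixed, to the left; origin under its centre.
- resin_on_tier: Small tan resin part (28 mm wide, 30 mm high) in the top tray. Leave alone.
- jar: Round glass jar with metal screw lid, 72 mm wide, 90 mm high, beyond the box. Origin under its centre. Leave alone.
- hex_keys: Steel hex key set standing in a black block 30 x 90 x 25 mm, up to 125 mm high, to the right. Origin under its centre. Leave alone.
- uv_lamp: Compact white UV lamp on a round foot (100 mm wide), 179 mm high, to the right. Origin under its foot. Leave alone.

How it is judged:
By the outcome, as a careful person would: the job done as asked, in the order asked, and still so for the second after the job is handed in, with the robot touching nothing.
It also fails if it takes over 70 s, if anything falls off the work surface, if the arm or the gripper's body presses on something with over 40 N, if the wrist force passes 120 N, or if a joint passes its speed limit or range.

## Robot

A 7-joint arm with a two-finger parallel gripper is mounted at the origin on the work surface. World frame = base frame: x ahead of the robot, y to its left, z up, the work surface at z = 0. Lengths are in m, angles in degrees, forces in N, time in s.
With the tool pointing down it reaches from about 0.425 to 0.875 m from the base axis. Payload 4.7 kg.
Tool frame: the origin (TCP) lies between the finger pads; the fingertips stand 19 mm ahead of it and the grasp point (between the pads) is the TCP; z points along the fingers, y is the line along which they close (so a half turn about z gives the same grasp; the last joint's range is limited). The gripper opens to 87 mm and grips with 3 to 60 N. Pads are 19 mm wide; open, the fingers measure 117 mm over their backs; the gripper's body (75 mm by 190 mm) begins 51 mm behind the grasp point.
Start: joints at [71.224, 18.392, -4.016, 83.108, 1.295, 78.541, -3.26], TCP at [0.218, -0.612, 0.242] pointing down, gripper open.
Joint ranges: [-163.93, 163.93], [-17.29, 119.83], [-79.2, 71.16], [3.27, 140.29], [-89.18, 269.18], [5.43, 117.66], [-154.24, 154.24]. Speed limits (degrees/s): [147.25, 147.25, 180, 180, 180, 180, 180].

## Interface

Orientations are given as a 3x3 rotation matrix whose columns are the frame's x, y, z axes.
In Python, from rig import env gives the robot as it stands.
- The arm moves only by the tool arm_command, never from a script. Its arguments are lists of equal length, an entry for each row: "jaw": the closure, from 0 (fully open) to 1 (shut); "xyz": the shift along the tool's x, y, z in m, a list of three; "roll": the turn about the tool's z in rad. A call has 1 to 8 rows; each row shifts and turns the commanded pose from where the row before left it, along the tool's axes as they then stand; what a row does not reach is not made up. A row lasts 1/8 s, in which the tool goes at most 62.5 mm and 10.7 degrees, less where a joint would pass 70% of its speed; a pose out of reach is approached as far as the arm can. A call is refused whole if a number of a shift passes 0.0625 or a number of a turn 0.188, either way. A call with a gripper value outside its range is refused whole. The fingers move at their own pace and stop on an object; the grip force is fixed at half the most. Time passes only in rows, so rows that do not move let the fingers close. It gives the time, the measured TCP pose, the force, the opening and the grip force at its end, in the units of the state.
- env.get_obs(): the state, without advancing time (a new reading comes with each control period).
- env.grab_frame(name): name is "scene" or "top" or "wrist"; returns the picture (420x560x3 uint8, red, green, blue); there is no depth.
- env.camera_params(name): a dict with "fx", "fy", "cx", "cy" (pixels), "world_from_camera" (4x4, takes a point from camera to world coordinates); the wrist camera has in their place "tool_from_camera" (4x4, takes a point from camera to tool coordinates, whose origin is the TCP and whose axes are the flange's). Camera axes: x right, y up, looking along -z (the intrinsics and any distortion apply to the point x, -y, -z); pixel columns grow to the right and rows downward; lengths in m; the calibration is good to about 2 mm. A picture is of the moment at which its call begins: read the wrist's pose just before it. camera_params takes no time and is no camera call.
- env.close_job(): hands the job in; it is judged then, once.
The state is a dict: "time_s": time; "q": joint angles; "qd": joint speeds; "effort": joint torques, N m; "ee_pos": TCP position; "ee_rot": TCP orientation; "contact_force": force on the tool from outside, world axes, zero at the start; "ft_torque": the same for the moment, N m; "grip_width": opening from 0.0 (shut) to 1.0 (fully open); "finger_force": force on a finger pad.
Only numpy, scipy, OpenCV 4.12 (cv2) and the standard library are available. Lean on these libraries where they do the work, as an engineer would, in place of code of your own. Each camera call takes 0.05 s, during which the arm holds its last target. There are 200 camera calls.

## Working session

There is one attempt and no reset: what is moved stays moved. The work goes in short steps, Python scripts to look and compute and a tool call to move; the robot and the scene stay as the last step left them, time stands still between calls to the robot, and variables do not carry over. Pictures are saved under pics/ and viewed, at most 10 in all, crops included, and the job is handed in when it is done.

Besides the shell and the picture viewer there is one more tool, called after "Call:" as a command line: name --pt "numbers of a row" for each row, then --argument value for the rest. arm_command: Moves the arm, as the interface text tells. Its arguments: {"type":"object","properties":{"jaw":{"type":"array","items":{"type":"number"}},"xyz":{"type":"array","items":{"type":"array","items":{"type":"number"}}},"roll":{"type":"array","items":{"type":"number"}}},"required":["jaw","xyz","roll"]}

```bash
mkdir -p pics
python3 - <<'E'
from rig import env
import cv2,numpy as np
np.set_printoptions(precision=4,suppress=True)
o=env.get_obs();print(o['time_s'],o['ee_pos'],o['ee_rot'],o['grip_width'])
for n in ['scene','top']:
    im=env.grab_frame(n);cv2.imwrite(f'pics/{n}0.png',im[:,:,::-1]);p=env.camera_params(n);print(n,p)
print(env.camera_params('wrist'))
E
```

```text
0.0 [ 0.2177 -0.6119  0.2404] [[ 0.9421  0.3353 -0.0007]
 [ 0.3353 -0.9421  0.0018]
 [-0.0001 -0.0019 -1.    ]] 0.9997285002259068
scene {'fx': 544.2665827592347, 'fy': 544.2665827592347, 'cx': 283.5111046713612, 'cy': 206.17135211251596, 'world_from_camera': array([[ 0.168 , -0.8304,  0.5312,  1.3553],
       [ 0.9858,  0.1377, -0.0966, -0.1415],
       [ 0.0071,  0.5399,  0.8417,  1.3027],
       [ 0.    ,  0.    ,  0.    ,  1.    ]])}
top {'fx': 491.2076498971556, 'fy': 491.2076498971556, 'cx': 282.6779585140623, 'cy': 205.48599133480272, 'world_from_camera': array([[-0.0114,  0.9978, -0.0647,  0.5426],
       [-0.9999, -0.0116, -0.0016,  0.0136],
       [-0.0024,  0.0647,  0.9979,  1.5285],
       [ 0.    ,  0.    ,  0.    ,  1.    ]])}
{'fx': 304.1172993042585, 'fy': 304.1172993042585, 'cx': 281.1755499085132, 'cy': 210.9791256564857, 'tool_from_camera': array([[ 0.0004,  0.9705,  0.241 ,  0.0668],
       [ 1.    , -0.0005,  0.0002,  0.0002],
       [ 0.0004,  0.241 , -0.9705, -0.1441],
       [ 0.    ,  0.    ,  0.    ,  1.    ]])}
```

View pics/scene0.png

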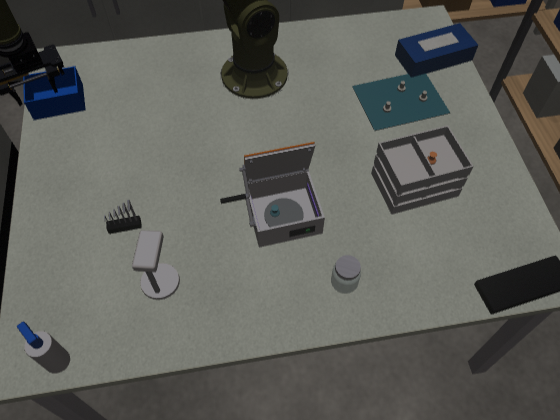

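View pics/top0.png

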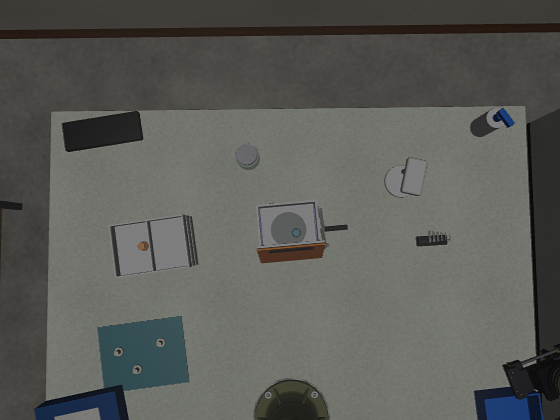

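The box is at about scene (285,205) and top (290,228), with the knee bar at scene (233,199) and top (337,227). The lamp and keys are clear to the right. I'll enlarge both for accurate pixels.

Run:
```python
import cv2,numpy as np
a=cv2.imread('pics/scene0.png')[130:250,210:335];b=cv2.imread('pics/top0.png')[190:275,245:355]
A=cv2.resize(a,None,fx=4.0,fy=4.0,interpolation=cv2.INTER_CUBIC)
cv2.imwrite('pics/cs.png',cv2.convertScaleAbs(cv2.resize(a,None,fx=4.8,fy=4.8,interpolation=2),alpha=1.5))
cv2.imwrite('pics/ct.png',cv2.convertScaleAbs(cv2.resize(b,None,fx=7,fy=7,interpolation=2),alpha=1.5))
```

```text
(no output)
```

View pics/cs.png

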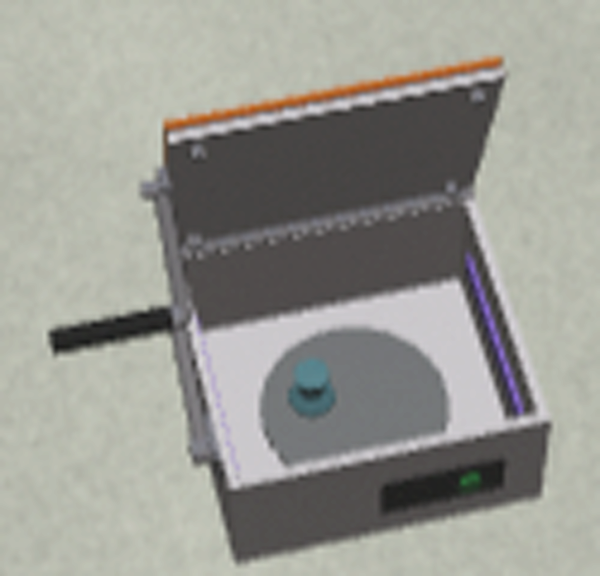

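View pics/ct.png

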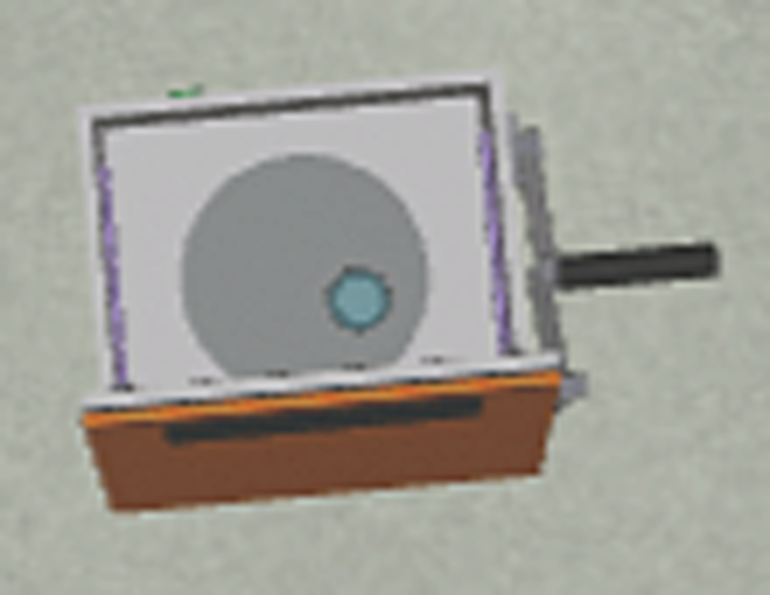

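Scene crop: far rim corners (233,488) and (549,422), bar from (175,318) to (55,342). Top crop: far rim corners (80,108) and (502,73), bar from (558,273) to (718,260). The black strip runs (165,436)–(482,405) on the cover.

```bash
cat > h.py <<'E'
from rig import env
import numpy as np
np.set_printoptions(precision=4,suppress=True)
def ray(n,u,v,p=None):
    p=p or env.camera_params(n); M=p['world_from_camera']
    d=M[:3,:3]@np.array([(u-p['cx'])/p['fx'],-(v-p['cy'])/p['fy'],-1]); return M[:3,3],d/np.linalg.norm(d)
def onz(n,u,v,z):
    o,d=ray(n,u,v); return o+d*(z-o[2])/d[2]
def tri(s,t):
    o1,d1=ray('scene',*s);o2,d2=ray('top',*t)
    k=np.linalg.lstsq(np.c_[d1,-d2],o2-o1,rcond=None)[0]
    a,b=o1+k[0]*d1,o2+k[1]*d2; return (a+b)/2,np.linalg.norm(a-b)
S=lambda x,y:((x+.5)/4.8-.5+210,(y+.5)/4.8-.5+130)
T=lambda x,y:((x+.5)/7-.5+245,(y+.5)/7-.5+190)
E
python3 - <<'E'
from h import *
for nm,s,t in [('rim-y',(230,488),(502,73)),('rim+y',(550,422),(80,106)),('bar in',(172,319),(558,273)),('bar tip',(54,342),(718,260)),('lid -y',(166,140),(562,360)),('lid +y',(503,70),(85,408))]:
    print(nm,*tri(S(*s),T(*t)))
print('rim top z=.085',onz('top',*T(502,73),.085),onz('top',*T(80,106),.085))
print('rim scn z=.085',onz('scene',*S(230,488),.085),onz('scene',*S(550,422),.085))
for s in[(237,563),(540,497)]:print('base scn',onz('scene',*S(*s),0))
c=(onz('top',*T(502,73),.085)+onz('top',*T(80,106),.085)+onz('scene',*S(230,488),.085)+onz('scene',*S(550,422),.085))/4
l=(onz('top',*T(80,106),.085)-onz('top',*T(502,73),.085)+onz('scene',*S(550,422),.085)-onz('scene',*S(230,488),.085));y=l/np.linalg.norm(l);x=np.array([y[1],-y[0],0])
B=c-.08*x;B[2]=0
print('yaw',np.degrees(np.arctan2(x[1],x[0])),'box',B,'L',np.linalg.norm(l)/2)
H=B-.08*x+[0,0,.085];P=B+.045*x-.098*y+[0,0,.073]
# upper pin and knee
pin=H+.1*(np.cos(np.radians(75))*x+[0,0,np.sin(np.radians(75))])-.098*y
print('hinge',H,'pivot',P,'pin',pin,'dist',np.linalg.norm(pin-P), 'lid tip',H+.16*(np.cos(np.radians(75))*x+[0,0,np.sin(np.radians(75))]))
u=(pin-P)/np.linalg.norm(pin-P); 
n=np.cross(y,u); n=n if n@x<0 else -n
a=np.arcsin(5/75);K=P+.075*(np.cos(a)*u+np.sin(a)*n);print('knee',K,'grip',K-.047*y,'tip',K-.066*y,'lower arm elev',np.degrees(np.arctan2((K-P)[2],(K-P)@x)))
E
```

```text
rim-y [ 0.6514 -0.082   0.085 ] 0.0023070549010259585
rim+y [0.6396 0.0959 0.0862] 0.0028747110263361813
bar in [ 0.5664 -0.1004  0.1275] 0.002957068913092981
bar tip [ 0.5709 -0.1652  0.1279] 0.003645113498649279
lid -y [ 0.5319 -0.0926  0.2395] 0.001968492552924419
lid +y [0.5162 0.0861 0.2411] 0.0026226896159550588
rim top z=.085 [ 0.6512 -0.0832  0.085 ] [0.6393 0.0946 0.085 ]
rim scn z=.085 [ 0.6517 -0.0809  0.085 ] [0.6391 0.0976 0.085 ]
base scn [ 0.6516 -0.0798  0.    ]
base scn [0.6377 0.0981 0.    ]
yaw 3.91809013310435 box [0.5655 0.0015 0.    ] L 0.1785315617464787
hinge [ 0.4857 -0.0039  0.085 ] pivot [ 0.6171 -0.0932  0.073 ] pin [ 0.5182 -0.0999  0.1816] dist 0.14702634408680224 lid tip [ 0.527  -0.0011  0.2395]
knee [ 0.5631 -0.0969  0.1249] grip [ 0.5663 -0.1437  0.1249] tip [ 0.5676 -0.1627  0.1249] lower arm elev 136.2108819915575
```

Two-view measurements agree with the model: box yaw 3.9° and grip point about (0.568, -0.145, 0.126). The grip force is fixed at 30 N, above the 20 N limit, so I won't squeeze the bar. I'll cage it loosely and push instead. First I raise the tool and roll it so it closes along box x.

Call:
arm_command --jaw '[0,0.2,0.45,0.45,0.45,0.45,0.45,0.45]' --pt "0 0 -0.012" --pt "0 0 -0.012" --pt "0 0 -0.012" --pt "0 0 -0.012" --pt "0 0 -0.012" --pt "0 0 -0.012" --pt "0 0 -0.012" --pt "0 0 0" --roll '[-0.185,-0.185,-0.185,-0.185,-0.185,-0.185,-0.185,0]'

```text
time_s: 1.1
ee_pos: [0.2179, -0.6127, 0.3261]
ee_rot: [[-0.064, 0.998, 0.001], [0.998, 0.064, -0.001], [-0.001, 0.0, -1.0]]
contact_force: [-0.1, -0.6, -0.4]
grip_width: 0.553
finger_force: 0.0
```

Call:
arm_command --jaw '[0.55,0.55,0.55,0.55,0.55,0.55,0.55,0.55]' --pt "0.035 0.03 0" --pt "0.035 0.03 0" --pt "0.035 0.03 0" --pt "0.035 0.03 0" --pt "0.035 0.03 0" --pt "0.035 0.03 0" --pt "0.035 0.03 0" --pt "0.035 0.03 0" --roll '[0,0,0,0,0,0,0,0]'

```text
time_s: 2.1
ee_pos: [0.4393, -0.3157, 0.3246]
ee_rot: [[-0.062, 0.998, -0.001], [0.998, 0.062, 0.001], [0.001, -0.001, -1.0]]
contact_force: [-0.5, -0.6, 0.1]
grip_width: 0.45
finger_force: 0.0
```

Call:
arm_command --jaw '[0.55,0.55,0.55,0.55,0.55,0.55]' --pt "0.04 0.035 0" --pt "0.04 0.035 0" --pt "0.04 0.035 0" --pt "0.03 0.025 0" --pt "0.01 0.009 0" --pt "0 0 0" --roll '[0,0,0,0,0,0]'

```text
time_s: 2.85
ee_pos: [0.5668, -0.1484, 0.3248]
ee_rot: [[-0.065, 0.998, -0.001], [0.998, 0.065, -0.0], [0.0, -0.001, -1.0]]
contact_force: [-1.1, 0.1, 0.4]
grip_width: 0.446
finger_force: 0.0
```

Run:
```python
from h import *
import cv2
o=env.get_obs();im=env.grab_frame('wrist');cv2.imwrite('pics/w1.png',im[:,:,::-1])
p=env.camera_params('wrist');R=o['ee_rot'];t=o['ee_pos'];C=p['tool_from_camera']
for P in [(.568,-.145,.126),(.563,-.097,.125),(.5685,-.163,.126)]:
    c=C[:3,:3].T@(R.T@(np.array(P)-t)-C[:3,3]);print(p['cx']-p['fx']*c[0]/c[2],p['cy']+p['fy']*c[1]/c[2])
```

```text
281.4391840007805 191.67271802297643
279.79710739554906 148.6344070301635
280.8439817692468 206.98962484365143
```

View pics/w1.png

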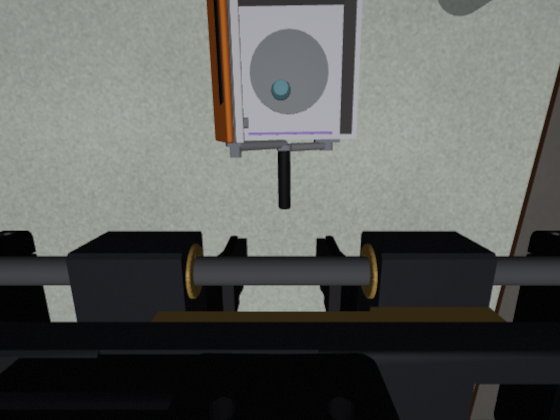

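The wrist view shows the bar on column 284, rows 150–208, within about 3 mm of where I expected it and between the fingers. I'll descend around it.

Call:
arm_command --jaw '[0.55,0.55,0.55,0.55,0.55,0.55,0.55]' --pt "-0.003 0.003 0.03" --pt "0 0 0.04" --pt "0 0 0.04" --pt "0 0 0.03" --pt "0 0 0.02" --pt "0 0 0.01" --pt "0 0 0" --roll '[0,0,0,0,0,0,0]'

```text
time_s: 3.78
ee_pos: [0.57, -0.1518, 0.1555]
ee_rot: [[-0.065, 0.998, -0.0], [0.998, 0.065, -0.0], [-0.0, -0.0, -1.0]]
contact_force: [0.5, 0.1, -0.1]
grip_width: 0.454
finger_force: 0.0
```

Call:
arm_command --jaw '[0.55,0.55,0.55,0.55]' --pt "0 0 0.01" --pt "0 0 0.008" --pt "0 0 0.005" --pt "0 0 0" --roll '[0,0,0,0]'

```text
time_s: 4.28
ee_pos: [0.5699, -0.1511, 0.1321]
ee_rot: [[-0.066, 0.998, -0.001], [0.998, 0.066, 0.0], [0.0, -0.001, -1.0]]
contact_force: [-0.5, -0.2, -0.4]
grip_width: 0.449
finger_force: 0.0
```

Call:
arm_command --jaw '[0.55,0.55,0.55,0.55,0.55,0.55,0.55]' --pt "0 0.004 0" --pt "0 0.003 0" --pt "0 0.002 0" --pt "0 0.002 0" --pt "0 0.0015 0" --pt "0 0.0015 0" --pt "0 0 0" --roll '[0,0,0,0,0,0,0]'

```text
time_s: 5.15
ee_pos: [0.5829, -0.1504, 0.1323]
ee_rot: [[-0.066, 0.998, -0.003], [0.998, 0.066, -0.0], [0.0, -0.003, -1.0]]
contact_force: [-5.7, 0.8, 4.1]
grip_width: 0.451
finger_force: 2.7
```

Contact is made at about 6 N. I'll follow the arc up and away.

Call:
arm_command --jaw '[0.55,0.55,0.55,0.55,0.55,0.55]' --pt "0 0.0012 -0.0015" --pt "0 0.0012 -0.0015" --pt "0 0.0012 -0.0015" --pt "0 0.0012 -0.0012" --pt "0 0.0012 -0.0012" --pt "0 0 0" --roll '[0,0,0,0,0,0]'

```text
time_s: 5.9
ee_pos: [0.5903, -0.1498, 0.1396]
ee_rot: [[-0.066, 0.998, 0.0], [0.998, 0.066, -0.0], [-0.0, 0.0, -1.0]]
contact_force: [-3.8, 0.1, -1.9]
grip_width: 0.447
finger_force: 1.8
```

Call:
arm_command --jaw '[0.55,0.55,0.55,0.55,0.55,0.55,0.55,0.55]' --pt "0 0.0015 -0.0013" --pt "0 0.0015 -0.0013" --pt "0 0.0015 -0.0012" --pt "0 0.0015 -0.0012" --pt "0 0.0015 -0.001" --pt "0 0.0015 -0.001" --pt "0 0.001 -0.0006" --pt "0 0 0" --roll '[0,0,0,0,0,0,0,0]'

```text
time_s: 6.9
ee_pos: [0.6003, -0.1491, 0.1471]
ee_rot: [[-0.066, 0.998, 0.0], [0.998, 0.066, -0.0], [-0.0, 0.0, -1.0]]
contact_force: [-3.7, -0.1, -2.8]
grip_width: 0.45
finger_force: 2.1
```

Call:
arm_command --jaw '[0.55,0.55,0.55,0.55,0.55,0.55,0.55]' --pt "0 0.0015 -0.0009" --pt "0 0.0015 -0.0008" --pt "0 0.0015 -0.0007" --pt "0 0.0015 -0.0007" --pt "0 0.001 -0.0004" --pt "0 0.001 -0.0004" --pt "0 0 0" --roll '[0,0,0,0,0,0,0]'

```text
time_s: 7.78
ee_pos: [0.6082, -0.1486, 0.151]
ee_rot: [[-0.066, 0.998, 0.0], [0.998, 0.066, 0.0], [0.0, 0.0, -1.0]]
contact_force: [-3.9, 1.0, -2.8]
grip_width: 0.45
finger_force: 2.3
```

Run:
```python
from h import *
import cv2
o=env.get_obs();print(o['ee_pos'],o['contact_force'])
a=env.grab_frame('scene')[110:250,190:335,::-1];cv2.imwrite('pics/s2.png',cv2.convertScaleAbs(cv2.resize(a,None,fx=4,fy=4,interpolation=2),alpha=1.5))
```

```text
[ 0.6082 -0.1486  0.151 ] [-3.8821  0.9929 -2.7664]
```

View pics/s2.png

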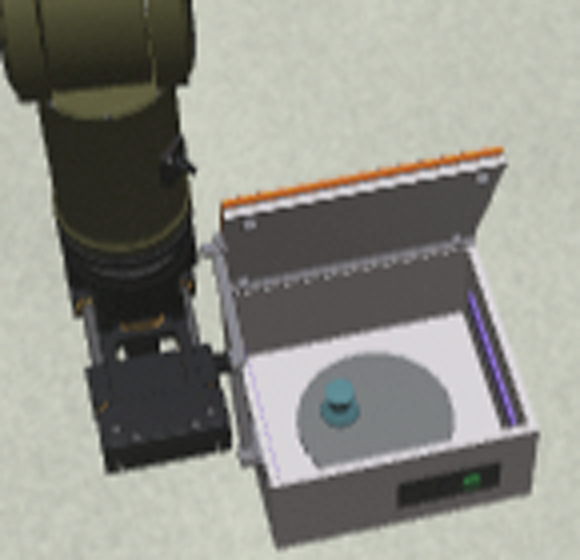

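The knee has been driven about 0.38 rad and the lid is dragged slightly to roughly 71°, so the stay is unlocked. I'll back off the bar and rise clear.

Call:
arm_command --jaw '[0.55,0.55,0.55,0.55,0.55,0.55,0.55,0.55]' --pt "0 -0.006 0" --pt "0 -0.006 0" --pt "0 0 0" --pt "0 0 -0.02" --pt "0 0 -0.04" --pt "0 0 -0.05" --pt "0 0 -0.05" --pt "0 0 -0.02" --roll '[0,0,0,0,0,0,0,0]'

```text
time_s: 8.82
ee_pos: [0.5977, -0.1491, 0.3367]
ee_rot: [[-0.066, 0.998, 0.008], [0.998, 0.066, -0.002], [-0.002, 0.007, -1.0]]
contact_force: [0.4, 0.3, 0.0]
grip_width: 0.452
finger_force: 0.0
```

Call:
arm_command --jaw '[0.6,0.8,1,1,1,1,1,1]' --pt "0 0 0" --pt "0.03 -0.03 0" --pt "0.035 -0.03 0" --pt "0.035 -0.03 0" --pt "0.02 -0.03 0" --pt "0.015 -0.02 0" --pt "0.005 0 0" --pt "0 0 0" --roll '[0,0,0,0,0,0,0,0]'

```text
time_s: 9.82
ee_pos: [0.4475, -0.0191, 0.3306]
ee_rot: [[-0.066, 0.998, 0.0], [0.998, 0.066, -0.0], [-0.0, 0.0, -1.0]]
contact_force: [-0.6, -0.9, 0.6]
grip_width: 0.006
finger_force: 0.0
```

Call:
arm_command --jaw '[1,1,1,1,1,1]' --pt "0.006 0.002 0.03" --pt "0.006 0.002 0.03" --pt "0.004 0.002 0.02" --pt "0 0.002 0.01" --pt "0 0.002 0.004" --pt "0 0 0" --roll '[0,0,0,0,0,0]'

```text
time_s: 10.58
ee_pos: [0.4567, -0.0027, 0.2372]
ee_rot: [[-0.066, 0.998, 0.0], [0.998, 0.066, 0.0], [0.0, 0.0, -1.0]]
contact_force: [-0.3, 0.3, 0.2]
grip_width: 0.008
finger_force: 0.0
```

Call:
arm_command --jaw '[1,1,1,1,1]' --pt "0 0.004 0" --pt "0 0.004 0" --pt "0 0.003 0" --pt "0 0.002 0" --pt "0 0 0" --roll '[0,0,0,0,0]'

```text
time_s: 11.2
ee_pos: [0.4692, -0.0014, 0.2369]
ee_rot: [[-0.066, 0.998, -0.0], [0.998, 0.066, 0.0], [0.0, -0.0, -1.0]]
contact_force: [0.1, -0.2, 0.3]
grip_width: 0.004
finger_force: 0.0
```

Call:
arm_command --jaw '[1,1,1,1,1,1,1,1]' --pt "0 0.002 0" --pt "0 0.002 0" --pt "0 0.002 0" --pt "0 0.002 0" --pt "0 0.0015 0" --pt "0 0.0015 0" --pt "0 0.0015 0" --pt "0 0 0" --roll '[0,0,0,0,0,0,0,0]'

```text
time_s: 12.2
ee_pos: [0.4816, -0.0006, 0.2369]
ee_rot: [[-0.066, 0.998, -0.0], [0.998, 0.066, 0.0], [0.0, -0.0, -1.0]]
contact_force: [-0.7, 0.6, -0.4]
grip_width: 0.008
finger_force: 0.0
```

Call:
arm_command --jaw '[1,1,1,1,1,1]' --pt "0 0.0015 0" --pt "0 0.0015 0" --pt "0 0.0015 0" --pt "0 0.0015 0" --pt "0 0.0015 0" --pt "0 0 0" --roll '[0,0,0,0,0,0]'

```text
time_s: 12.95
ee_pos: [0.4892, -0.0002, 0.2369]
ee_rot: [[-0.066, 0.998, -0.0], [0.998, 0.066, 0.0], [0.0, -0.0, -1.0]]
contact_force: [0.6, 0.4, -0.5]
grip_width: 0.003
finger_force: 0.0
```

Call:
arm_command --jaw '[1,1,1,1,1,1]' --pt "0 0.0015 0" --pt "0 0.0015 0" --pt "0 0.001 0" --pt "0 0.001 0" --pt "0 0.001 0" --pt "0 0 0" --roll '[0,0,0,0,0,0]'

```text
time_s: 13.7
ee_pos: [0.4951, 0.0002, 0.2369]
ee_rot: [[-0.066, 0.998, -0.0], [0.998, 0.066, -0.0], [-0.0, -0.0, -1.0]]
contact_force: [0.2, 0.1, 0.2]
grip_width: 0.002
finger_force: 0.0
```

Call:
arm_command --jaw '[1,1,1,1,1,1]' --pt "0 0.0015 0" --pt "0 0.0015 0" --pt "0 0.001 0" --pt "0 0.001 0" --pt "0 0.001 0" --pt "0 0 0" --roll '[0,0,0,0,0,0]'

```text
time_s: 14.45
ee_pos: [0.5011, 0.0006, 0.2369]
ee_rot: [[-0.066, 0.998, -0.0], [0.998, 0.066, -0.0], [-0.0, -0.0, -1.0]]
contact_force: [0.5, 0.6, -0.4]
grip_width: 0.005
finger_force: 0.0
```

Call:
arm_command --jaw '[1,1,1,1,1,1]' --pt "0 0.0015 0" --pt "0 0.0015 0" --pt "0 0.001 0" --pt "0 0.001 0" --pt "0 0.001 0" --pt "0 0 0" --roll '[0,0,0,0,0,0]'

```text
time_s: 15.2
ee_pos: [0.5071, 0.001, 0.2369]
ee_rot: [[-0.066, 0.998, -0.0], [0.998, 0.066, 0.0], [0.0, -0.0, -1.0]]
contact_force: [0.3, 0.4, -0.2]
grip_width: 0.008
finger_force: 0.0
```

Call:
arm_command --jaw '[1,1,1,1,1,1]' --pt "0 0.001 0" --pt "0 0.001 0" --pt "0 0.001 0" --pt "0 0.001 0" --pt "0 0.001 0" --pt "0 0 0" --roll '[0,0,0,0,0,0]'

```text
time_s: 15.95
ee_pos: [0.5121, 0.0013, 0.2369]
ee_rot: [[-0.066, 0.998, -0.0], [0.998, 0.066, 0.0], [0.0, -0.0, -1.0]]
contact_force: [-0.4, -0.1, -0.2]
grip_width: 0.009
finger_force: 0.0
```

Run:
```python
from h import *
import cv2
print(env.get_obs()['contact_force'])
a=env.grab_frame('scene')[100:250,190:335,::-1];b=env.grab_frame('wrist')[:,:,::-1]
A=cv2.resize(a,(400,414),interpolation=2);b=cv2.resize(b,(400,300))
c=np.zeros((414,800,3),np.uint8);c[:,:400]=A;c[:300,400:]=b
cv2.imwrite('pics/s3.png',cv2.convertScaleAbs(c,alpha=1.5))
```

```text
[-0.4003 -0.0575 -0.2359]
```

View pics/s3.png

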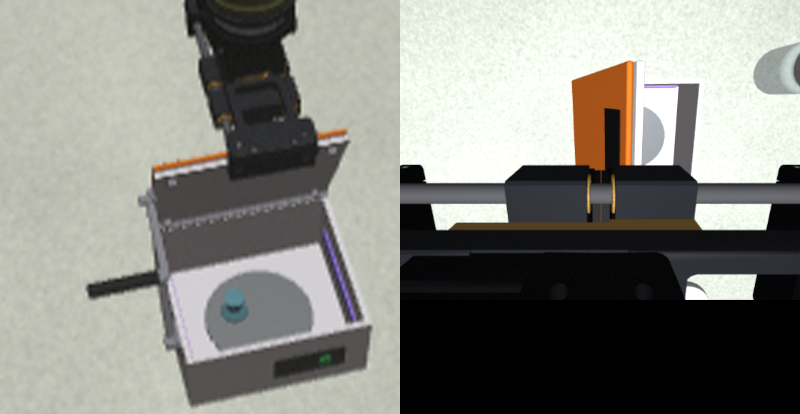

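The bar is visibly displaced (about 25 mm), the lid is open at roughly 71°, and the closed fingertips are just short of the black strip. I'll continue towards contact.

Call:
arm_command --jaw '[1,1,1,1,1,1]' --pt "0 0.001 0" --pt "0 0.001 0" --pt "0 0.001 0" --pt "0 0.001 0" --pt "0 0.001 0" --pt "0 0 0" --roll '[0,0,0,0,0,0]'

```text
time_s: 16.8
ee_pos: [0.5153, 0.0016, 0.2363]
ee_rot: [[-0.066, 0.998, -0.005], [0.998, 0.066, -0.0], [-0.0, -0.005, -1.0]]
contact_force: [-4.9, -1.1, 1.7]
grip_width: 0.005
finger_force: 3.0
```

Contact with the strip is at 5 N. I'll follow the lid's arc (radius about 136 mm).

Call:
arm_command --jaw '[1,1,1,1,1,1]' --pt "0 0.0015 0.0004" --pt "0 0.0015 0.0004" --pt "0 0.002 0.0006" --pt "0 0.002 0.0007" --pt "0 0.002 0.0007" --pt "0 0.002 0.0007" --roll '[0,0,0,0,0,0]'

```text
time_s: 17.55
ee_pos: [0.5263, 0.0024, 0.2327]
ee_rot: [[-0.066, 0.998, -0.004], [0.998, 0.066, -0.0], [0.0, -0.004, -1.0]]
contact_force: [-5.3, 0.2, 2.0]
grip_width: 0.004
finger_force: 2.6
```

Call:
arm_command --jaw '[1,1,1,1,1,1,1,1]' --pt "0 0.0033 0.0013" --pt "0 0.0033 0.0013" --pt "0 0.0033 0.0014" --pt "0 0.0032 0.0015" --pt "0 0.0032 0.0016" --pt "0 0.0031 0.0017" --pt "0 0.0031 0.0018" --pt "0 0.003 0.0019" --roll '[0,0,0,0,0,0,0,0]'

```text
time_s: 18.55
ee_pos: [0.5527, 0.0042, 0.2203]
ee_rot: [[-0.066, 0.998, -0.002], [0.998, 0.066, 0.0], [0.0, -0.002, -1.0]]
contact_force: [-4.9, -0.7, 0.5]
grip_width: 0.007
finger_force: 1.9
```

Call:
arm_command --jaw '[1,1,1,1,1,1,1,1]' --pt "0 0.0038 0.0026" --pt "0 0.0038 0.0028" --pt "0 0.0037 0.0029" --pt "0 0.0036 0.003" --pt "0 0.0035 0.0031" --pt "0 0.0034 0.0033" --pt "0 0.0033 0.0034" --pt "0 0.0032 0.0035" --roll '[0,0,0,0,0,0,0,0]'

```text
time_s: 19.55
ee_pos: [0.5821, 0.0062, 0.1963]
ee_rot: [[-0.066, 0.998, 0.001], [0.998, 0.066, 0.0], [0.0, 0.001, -1.0]]
contact_force: [-3.0, 1.2, 0.4]
grip_width: 0.007
finger_force: 1.4
```

Call:
arm_command --jaw '[1,1,1,1,1,1,1,1]' --pt "0 0.0027 0.0033" --pt "0 0.0026 0.0034" --pt "0 0.0025 0.0035" --pt "0 0.0024 0.0035" --pt "0 0.0023 0.0036" --pt "0 0.0022 0.0037" --pt "0 0.002 0.0037" --pt "0 0.0019 0.0038" --roll '[0,0,0,0,0,0,0,0]'

```text
time_s: 20.55
ee_pos: [0.6005, 0.0066, 0.1676]
ee_rot: [[-0.066, 0.998, 0.0], [0.998, 0.066, -0.001], [-0.001, 0.0, -1.0]]
contact_force: [0.1, -0.6, 1.9]
grip_width: 0.006
finger_force: 0.8
```

Call:
arm_command --jaw '[1,1,1,1,1,1,1,1]' --pt "0 0.0013 0.0026" --pt "0 0.0012 0.0026" --pt "0 0.0012 0.0026" --pt "0 0.0011 0.0026" --pt "0 0.0011 0.0027" --pt "0 0.001 0.0027" --pt "0 0.001 0.0027" --pt "0 0.0009 0.0027" --roll '[0,0,0,0,0,0,0,0]'

```text
time_s: 21.55
ee_pos: [0.6089, 0.0078, 0.1464]
ee_rot: [[-0.066, 0.998, -0.0], [0.998, 0.066, -0.0], [-0.0, -0.0, -1.0]]
contact_force: [-1.1, -0.4, 1.4]
grip_width: 0.008
finger_force: 0.9
```

Call:
arm_command --jaw '[1,1,1,1,1,1,1,1]' --pt "0 0.0008 0.0027" --pt "0 0.0008 0.0027" --pt "0 0.0007 0.0027" --pt "0 0.0006 0.0027" --pt "0 0.0005 0.0025" --pt "0 0.0004 0.0025" --pt "0 0.0003 0.002" --pt "0 0.0003 0.002" --roll '[0,0,0,0,0,0,0,0]'

```text
time_s: 22.55
ee_pos: [0.6136, 0.0081, 0.1269]
ee_rot: [[-0.066, 0.998, 0.001], [0.998, 0.066, -0.0], [-0.0, 0.001, -1.0]]
contact_force: [-1.7, -0.3, 5.0]
grip_width: 0.007
finger_force: 2.3
```

Call:
arm_command --jaw '[1,1,1,1,1,1,1,1]' --pt "0 0.0002 0.0015" --pt "0 0.0002 0.0015" --pt "0 0.0002 0.0015" --pt "0 0 0.0012" --pt "0 0 0.001" --pt "0 0 0.001" --pt "0 0 0.001" --pt "0 0 0" --roll '[0,0,0,0,0,0,0,0]'

```text
time_s: 23.55
ee_pos: [0.6147, 0.0082, 0.1186]
ee_rot: [[-0.066, 0.998, 0.002], [0.998, 0.066, 0.0], [-0.0, 0.002, -1.0]]
contact_force: [0.2, -0.8, 5.3]
grip_width: 0.006
finger_force: 2.7
```

Call:
arm_command --jaw '[1,1,1,1,1]' --pt "0 0 0.001" --pt "0 0 0.001" --pt "0 0 0.001" --pt "0 0 0.001" --pt "0 0 0" --roll '[0,0,0,0,0]'

```text
time_s: 24.18
ee_pos: [0.615, 0.0082, 0.1168]
ee_rot: [[-0.066, 0.998, 0.002], [0.998, 0.066, -0.001], [-0.001, 0.002, -1.0]]
contact_force: [-3.9, -1.3, 17.6]
grip_width: 0.009
finger_force: 8.3
```

Force jumped to 17.6 N as motion stopped, at cover height 12.8 mm above the rim, which fits a fully shut lid. I'll ease off, rise clear and check.

Call:
arm_command --jaw '[1,1,1,1,1,1,1,1]' --pt "0 0 -0.001" --pt "0 0 -0.002" --pt "0 0 -0.004" --pt "0 0 -0.02" --pt "0 0 -0.05" --pt "0 0 -0.05" --pt "0 0 -0.05" --pt "0 0 0" --roll '[0,0,0,0,0,0,0,0]'

```text
time_s: 25.18
ee_pos: [0.6161, 0.0091, 0.2971]
ee_rot: [[-0.066, 0.998, 0.009], [0.998, 0.066, -0.0], [-0.001, 0.009, -1.0]]
contact_force: [-1.0, 0.3, -0.1]
grip_width: 0.006
finger_force: 0.0
```

Call:
arm_command --jaw '[1,1,1,1,1]' --pt "0 -0.04 0" --pt "0 -0.05 0" --pt "0 -0.05 0" --pt "0 -0.03 0" --pt "0 0 0" --roll '[0,0,0,0,0]'

```text
time_s: 25.8
ee_pos: [0.4428, -0.0036, 0.2912]
ee_rot: [[-0.064, 0.998, 0.0], [0.998, 0.064, -0.003], [-0.003, -0.0, -1.0]]
contact_force: [1.2, -0.5, -0.5]
grip_width: 0.008
finger_force: 0.0
```

Run:
```python
from h import *
import cv2
print(env.get_obs()['contact_force'])
a=env.grab_frame('scene')[130:250,210:335,::-1]
cv2.imwrite('pics/s4.png',cv2.convertScaleAbs(cv2.resize(a,None,fx=4.8,fy=4.8,interpolation=2),alpha=1.5))
```

```text
[ 1.1569 -0.4647 -0.5278]
```

View pics/s4.png

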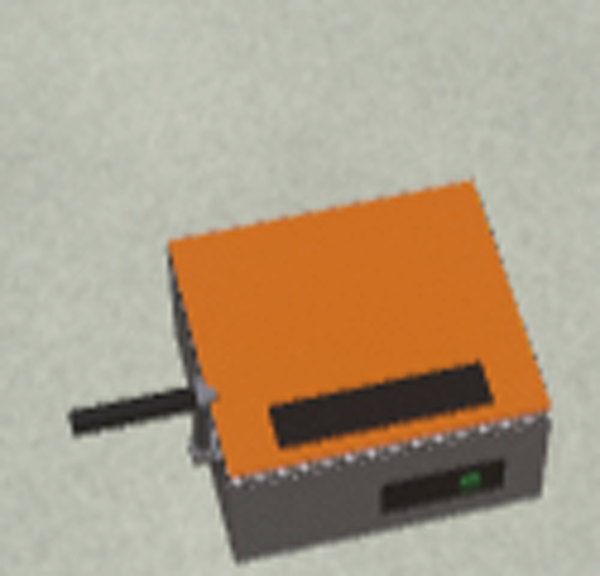

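The lid appears flush: the orange front edge (232,480)–(550,413) lies right above the rim with no dark gap, and the stay is folded. I'll make one gentle confirming press, since time allows.

Call:
arm_command --jaw '[1,1,1,1,1,1,1,1]' --pt "0 0.04 0" --pt "0 0.05 0" --pt "0 0.05 0" --pt "0 0.03 0.03" --pt "0 0.004 0.05" --pt "0 0 0.05" --pt "0 0 0.025" --pt "0 0 0.01" --roll '[0,0,0,0,0,0,0,0]'

```text
time_s: 26.85
ee_pos: [0.6176, 0.0088, 0.1233]
ee_rot: [[-0.066, 0.998, -0.004], [0.998, 0.066, 0.002], [0.002, -0.004, -1.0]]
contact_force: [0.1, 0.6, -0.0]
grip_width: 0.007
finger_force: 0.0
```

Call:
arm_command --jaw '[1,1,1,1,1]' --pt "0 0 0.003" --pt "0 0 0.002" --pt "0 0 0.001" --pt "0 0 0.001" --pt "0 0 0" --roll '[0,0,0,0,0]'

```text
time_s: 27.48
ee_pos: [0.6181, 0.0082, 0.1194]
ee_rot: [[-0.066, 0.998, 0.0], [0.998, 0.066, -0.0], [-0.0, 0.0, -1.0]]
contact_force: [-0.2, 0.2, 0.8]
grip_width: 0.007
finger_force: 0.0
```

Call:
arm_command --jaw '[1,1,1]' --pt "0 0 0.001" --pt "0 0 0.001" --pt "0 0 0" --roll '[0,0,0]'

```text
time_s: 27.85
ee_pos: [0.618, 0.0084, 0.1171]
ee_rot: [[-0.066, 0.998, -0.0], [0.998, 0.066, -0.0], [-0.0, -0.0, -1.0]]
contact_force: [-0.3, -0.1, 0.0]
grip_width: 0.006
finger_force: 0.0
```

Call:
arm_command --jaw '[1,1,1]' --pt "0 0 0.001" --pt "0 0 0.0005" --pt "0 0 0" --roll '[0,0,0]'

```text
time_s: 28.22
ee_pos: [0.618, 0.0084, 0.117]
ee_rot: [[-0.066, 0.998, 0.0], [0.998, 0.066, -0.001], [-0.001, 0.0, -1.0]]
contact_force: [-3.1, -0.6, 8.3]
grip_width: 0.007
finger_force: 4.0
```

Contact begins at 0.117 and the lid does not move under 8 N, so it is on a hard stop with no spring-back. I'll add a little more pressure, then leave.

Call:
arm_command --jaw '[1,1,1]' --pt "0 0 0.0005" --pt "0 0 0.0005" --pt "0 0 0" --roll '[0,0,0]'

```text
time_s: 28.6
ee_pos: [0.618, 0.0083, 0.1169]
ee_rot: [[-0.066, 0.998, 0.0], [0.998, 0.066, -0.001], [-0.001, 0.0, -1.0]]
contact_force: [-5.6, -0.8, 11.9]
grip_width: 0.008
finger_force: 6.4
```

Call:
arm_command --jaw '[1,1,1,1,1,1,1,1]' --pt "0 0 -0.001" --pt "0 0 -0.002" --pt "0 0 -0.004" --pt "0 0 -0.02" --pt "0 0 -0.05" --pt "0 0 -0.04" --pt "0 0 0" --pt "0 0 0" --roll '[0,0,0,0,0,0,0,0]'

```text
time_s: 29.6
ee_pos: [0.6179, 0.0083, 0.2319]
ee_rot: [[-0.066, 0.998, 0.0], [0.998, 0.066, -0.0], [-0.0, 0.0, -1.0]]
contact_force: [0.3, -0.9, -1.0]
grip_width: 0.006
finger_force: 0.0
```

```bash
python3 -c "
from rig import env
print(env.get_obs()['contact_force']);print(env.close_job())"
```

```text
[ 0.26710817 -0.94427203 -0.96843033]
the job is handed in; nothing more can be done
None
```

The stay was unlocked and the lid lowered and pressed shut against its stop (highest force read 18 N); the arm was clear when I handed the job in at about 30 s, but no verdict came back.

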